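# Unload the neck-gluing jig

### The job

The glue on the neck blank has set. Unscrew the flanged round cap from the jig's threaded post (about one and a half turns anticlockwise, do not force it off), stand it right way up in the shallow metal tray, then take the blank out of the jig and put it away lying flat in the covered wooden rack, thick heel first and pushed fully home against the back stop, so that its thin end sticks out of the mouth. Leave everything else on the bench where it is.

Things in the scene. Friction and masses are not known exactly. Their poses are not given: they have to be found in the camera images.
- cap: dark steel screw cap, 0.22 kg: flange 80 mm across, 8 mm thick, below a ribbed barrel 46 mm across; 46 mm tall in all. Origin: centre of the flange's underside, z up the screw axis. Unscrews anticlockwise from above, turns easily, rises 9 mm a turn (2.5 mm axial play; rise with it), free after 1.35 to 1.55 turns; then lift straight up, 32 mm above its start in all, to clear the post
- blank: striped laminated wooden neck blank, 0.14 kg, 190 mm long, 34 mm wide, 24 mm thick; its last 50 mm at the +x end, the heel, is 40 mm tall (flat underside). Origin: centre of its underside, x along it to the heel, z up. It starts in the jig, underside 10 mm above the bench, held in by the cap's flange
- heel_end (a point): on the blank: middle of the lower edge of the heel's end face, 95 mm from the blank's origin along +x
- head_end (a point): on the blank: middle of the lower edge of the thin end's face, 95 mm from the blank's origin along -x
- jig: fixed wooden jig; origin on the bench under the blank's middle, x to the heel, z up. Cheeks 32 mm high, 2 mm off the blank's sides, cover it from the thin end to x = +30 mm, so only the heel can be gripped, across its 34 mm; nothing stands beside it. End stops 28 and 30 mm high at both ends: lift the blank straight out, 25 mm or more. Threaded post at x = -30, y = +40 mm
- post_top (a point): top of the jig's threaded brass post, 64 mm above the bench, inside the cap at the start; the post is 33 mm across its thread
- rack: fixed wooden channel under two cross battens, no floor (the blank lies on the bench). Origin on the bench 50 mm before the mouth, on the middle line, x inward, z up. 48 mm wide, cheeks 14 mm, 55 mm clear under the battens (x = 50-75, 150-175 mm), 65 mm high over all. Back stop face at x = 165: 115 mm deep, so 75 mm of the blank sticks out when home
- mouth (a point): middle of the rack's mouth, at bench level; the lane in front of it (200 mm long, 65 mm to either side of the middle line) is kept clear
- tray: fixed shallow aluminium tray 150 x 150 mm outside, walls 5 mm thick and 18 mm high, floor 5 mm above the bench; origin at the centre of its underside
- sanding_block: bystander, leave it: cork sanding block, 60 x 105 x 36 mm high, lying near the jig; origin at its underside
- caul: bystander, leave it: plain wooden caul, a block 100 x 38 x 30 mm high, lying beside the rack lane; origin at its underside
- jar: bystander, leave it: round glass jar with a metal lid, 56 mm across, 75 mm high, standing in the middle of the bench; origin at its underside
- plane: bystander, leave it: wooden hand plane, 170 x 52 mm, about 65 mm high, at the right side; origin at its underside
- mallet: bystander, leave it: wooden mallet lying on its side, head 60 mm across and 110 mm long, handle towards the robot, about 240 mm over all, at the left side; origin at its underside

How it is judged:
On the way, in this order (a step that is already met when the one before it is completed fails the run):
1. the cap is off the post: its underside above the post's top (z of cap in the frame of post_top above 0.004 m), for 0.1 s.
2. the cap stands right way up in the tray, let go (x of cap in the frame of tray between -0.05 and 0.05 m and y of cap in the frame of tray between -0.05 and 0.05 m and z of cap in the frame of tray below 0.012 m and angle between cap's own z axis and vertical below 0.12 rad and linear speed of cap below 0.02 m/s and contact force between the fingers and cap below 0.5 N), for 0.2 s.
At the end, for the whole second after the job is handed in: the cap stands upright (within 0.12 rad) and at rest on the tray's floor, its centre within 50 mm of the tray's centre along both tray axes; the blank lies flat on the bench and at rest in the rack, heel inward and in line (within 0.15 rad), its heel end no more than 15 mm from the back stop (x of cap in the frame of tray between -0.05 and 0.05 m and y of cap in the frame of tray between -0.05 and 0.05 m and z of cap in the frame of tray below 0.012 m and angle between cap's own z axis and vertical below 0.12 rad and linear speed of each of cap, blank below 0.02 m/s and x of heel_end in the frame of rack above 0.15 m and z of heel_end in the frame of rack below 0.008 m and y of heel_end in the frame of rack between -0.024 and 0.024 m and angle between blank's own z axis and vertical below 0.08 rad and angle between the x axis of blank and the x axis of rack, either way round below 0.15 rad); the robot touches nothing.
It fails at once if a bystander (sanding block, caul, jar, plane or mallet) is shifted by more than 40 mm (distance of any of sanding_block, caul, jar, plane, mallet from where it was at the start of the episode above 0.04 m).
It fails at once if the cap is forced against the post's thread with more than 90 N (contact force between cap and jig above 90 N).
It also fails if it takes over 72 s, if anything falls off the work surface, if the arm or the gripper's body presses on something with over 40 N, if the wrist force passes 120 N, or if a joint passes its speed limit or range.

### The arm

A 6-joint arm with a two-finger parallel gripper is mounted at the origin on the work surface. World frame = base frame: x ahead of the robot, y to its left, z up, the work surface at z = 0. Lengths are in m, angles in rad, forces in N, time in s.
With the tool pointing down it reaches from about 0.35 to 0.925 m from the base axis. Payload 6.4 kg.
Tool frame: the origin (TCP) lies midway between the tips of the shut fingers; the grasp point (between the pads) lies 19 mm behind it; z points along the fingers, x is the direction in which the jaws open and shut, and the axes are right-handed (so a half turn about z gives the same grasp; the last joint's range is limited). The gripper opens to 94 mm and grips with 3 to 60 N. Pads are 16 mm wide; open, the fingers measure 119 mm over their backs; the gripper's body (75 mm by 177 mm) begins 78 mm behind the grasp point.
Start: joints at [-1.347, 0.245, 1.558, -0, 1.339, -0.174], TCP at [0.252, -0.599, 0.205] pointing down, gripper open.
Joint ranges: [-3.13, 3.13], [-1.02, 2.26], [0.13, 2.54], [-0.95, 4.09], [0.21, 2.88], [-2.74, 2.74]. Speed limits (rad/s): [2.57, 2.57, 3.14, 3.14, 3.14, 3.14].

### API

Orientations are given as a unit quaternion [x, y, z, w].
In Python, from bench import readout, imaging, ticket gives the robot as it stands.
- The arm moves only by the tool jog_arm, never from a script. Its argument "increments" is a list that holds one entry, the list of rows, each a list of 7 numbers: the shift along the tool's x, y, z in m, then the turn, a rotation vector about the tool's x, y, z in rad, then the finger opening in m, from 0 to 0.094. In form: [[[x, y, z, ax, ay, az, claw], ...]]. A call has 1 to 8 rows; each row shifts and turns the pose as measured when the row begins, along the tool's axes as they then stand; what a row does not reach is not made up. A row lasts 1/10 s, in which the tool goes at most 50 mm and 8.59 degrees, less where a joint would pass 70% of its speed; a pose out of reach is approached as far as the arm can. A call is refused whole if a number of a shift passes 0.05 or a number of a turn 0.15, either way. A call with a gripper value outside its range is refused whole. The fingers move at their own pace and stop on an object; "squeeze" is the grip in N (left out, the last holds). Time passes only in rows, so rows that do not move let the fingers close. It gives the time, the measured TCP pose, the force and the opening at its end, in the units of the state.
- readout.state(): the state, without advancing time (a new reading comes with each control period).
- imaging.read_camera(name): name is "scene" or "top" or "wrist"; returns the picture (420x560x3 uint8, blue, green, red); there is no depth.
- imaging.camera_model(name): a dict with "vfov" (degrees; the focal length in pixels is half the picture's height over the tangent of half this angle, whatever the lens; pixels are square), "cx", "cy" (the principal point, pixels), "origin" and "rotation" of the camera in the world. Camera axes: x right, y down, z forward; pixel columns grow to the right and rows downward; lengths in m; the calibration is good to about 2 mm. The wrist camera is an equidistant fisheye: a pixel r from the principal point sees the ray r / f radians off the axis. A picture is of the moment at which its call begins: read the wrist's pose just before it. camera_model takes no time and is no camera call; for the wrist camera it gives the pose at the moment of the call.
- ticket.sign_off(): hands the job in, once; it reports no verdict.
The state is a dict: "time_s": time; "joint_pos": joint angles; "dq": joint speeds; "joint_torque": joint torques, N m; "eef_pos": TCP position; "tcp_rot": TCP orientation; "contact_force": force on the tool from outside, world axes, zero at the start; "wrist_torque": the same for the moment, N m; "gripper_width": finger opening in m.
Only numpy, scipy, OpenCV 4.12 (cv2) and the standard library are available. Lean on these libraries where they do the work, as an engineer would, in place of code of your own. Each camera call takes 0.05 s, during which the arm holds its last target. There are 200 camera calls.

## Working session

There is one attempt and no reset: what is moved stays moved. The work goes in short steps, Python scripts to look and compute and a tool call to move; the robot and the scene stay as the last step left them, time stands still between calls to the robot, and variables do not carry over. Pictures are saved under pics/ and viewed, about 8 in all and at most 12, crops included, and the job is handed in when it is done.

Besides the shell and the picture viewer there is one more tool, called after "Emit:" by a JSON object that holds its "method" and its "body", one argument or row to a line. jog_arm: Moves the arm, as the interface text tells. Its arguments: {"type":"object","properties":{"increments":{"type":"array"},"squeeze":{"type":"number"}},"required":["increments"]}

```bash
mkdir -p pics; ls; python3 - <<'E'
from bench import readout, imaging, ticket
import cv2,numpy as np
for n in("top","scene"):
    im=imaging.read_camera(n); cv2.imwrite(f"pics/{n}0.png",im)
    m=imaging.camera_model(n); print(n,{k:np.round(v,4).tolist() for k,v in m.items() if not isinstance(v,str)})
print(readout.state())
E
```

```text
pics
top {'vfov': 44.6457, 'cx': 269.1004, 'cy': 209.0416, 'origin': [0.1822, -0.0062, 1.6629], 'rotation': [-0.695, 0.7119, -0.0705, 0.0719]}
scene {'vfov': 51.2383, 'cx': 283.767, 'cy': 210.9152, 'origin': [1.0272, 0.752, 0.9301], 'rotation': [0.2814, 0.8735, -0.381, -0.1123]}
{'time_s': 0.1, 'joint_pos': array([-1.34711706e+00,  2.45705437e-01,  1.55886226e+00, -2.03494510e-05,
        1.33865818e+00, -1.74092681e-01]), 'dq': array([-0.00140708,  0.00028011, -0.00269204,  0.00031461, -0.00029513,
       -0.00134237]), 'joint_torque': array([-5.75790582e-04, -4.16912019e+01, -3.15525126e+01,  6.85926061e-02,
        3.09338712e-02, -5.18807610e-05]), 'eef_pos': array([ 0.25167549, -0.5987379 ,  0.2044964 ]), 'tcp_rot': array([ 8.32877124e-01, -5.53457341e-01, -5.98390903e-04, -5.55764853e-04]), 'contact_force': array([ 0.56161918, -0.13485463,  0.22347144]), 'wrist_torque': array([-0.04847891,  0.01932883, -0.03023825]), 'gripper_width': 0.0940935424764402}
```

View pics/top0.png

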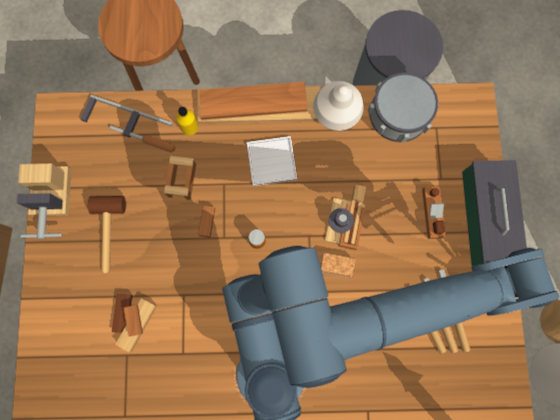

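View pics/scene0.png

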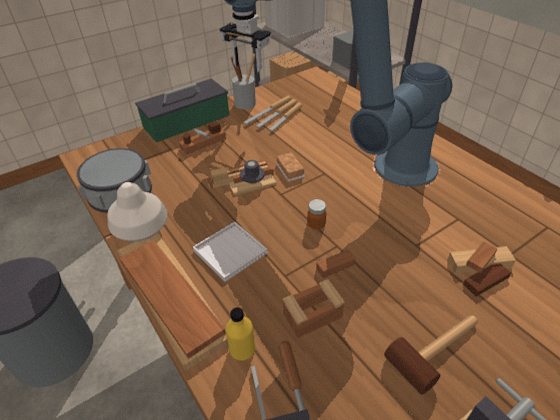

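Top view: the jig with cap is at about (343,218), the tray at (272,161), the rack at (180,177) with the caul at (207,221), and the jar at (257,238). I'll enlarge the jig and rack next.

```bash
cat > h.py <<'E'
import numpy as np,cv2
from scipy.spatial.transform import Rotation as R
from bench import readout, imaging, ticket
def ray(m,u,v,fish=False):
    f=210/np.tan(np.radians(m['vfov'])/2); d=np.array([u-m['cx'],v-m['cy']])
    if fish:
        r=np.linalg.norm(d); a=r/f; c=np.r_[d/max(r,1e-9)*np.sin(a),np.cos(a)]
    else: c=np.r_[d/f,1]
    q=np.array(m['rotation']); Rm=R.from_quat(q).as_matrix() if q.size==4 else q
    return np.array(m['origin']),Rm@c
def onz(m,u,v,z,fish=False):
    o,d=ray(m,u,v,fish); return o+d*(z-o[2])/d[2]
def proj(m,p,fish=False):
    f=210/np.tan(np.radians(m['vfov'])/2); q=np.array(m['rotation'])
    Rm=R.from_quat(q).as_matrix() if q.size==4 else q
    c=Rm.T@(np.array(p)-m['origin'])
    if fish:
        r=np.hypot(c[0],c[1]); a=np.arctan2(r,c[2]); return np.r_[m['cx'],m['cy']]+c[:2]/r*a*f
    return np.r_[m['cx'],m['cy']]+f*c[:2]/c[2]
E
python3 - <<'E'
from h import *
m=imaging.camera_model("top")
for n,u,v,z in[("cap",342,215,.06),("tray",272,161,.018),("rack",180,177,.065),("jar",257,238,.075),("base",269,385,0.1),("jigA",359,187,.03),("jigB",345,245,.04)]: print(n,onz(m,u,v,z).round(3))
im=cv2.imread("pics/top0.png")
a=cv2.resize(im[178:278,308:378],None,fx=5.5,fy=5.5,interpolation=cv2.INTER_CUBIC)
b=cv2.resize(im[145:245,152:222],None,fx=5.5,fy=5.5,interpolation=cv2.INTER_CUBIC)
cv2.imwrite("pics/crop.png",np.hstack([a,b]))
E
```

```text
cap [ 0.485 -0.239  0.06 ]
tray [ 0.682 -0.021  0.018]
rack [0.622 0.279 0.065]
jar [0.415 0.033 0.075]
base [-0.021  0.006  0.1  ]
jigA [ 0.583 -0.304  0.03 ]
jigB [ 0.391 -0.246  0.04 ]
```

View pics/crop.png

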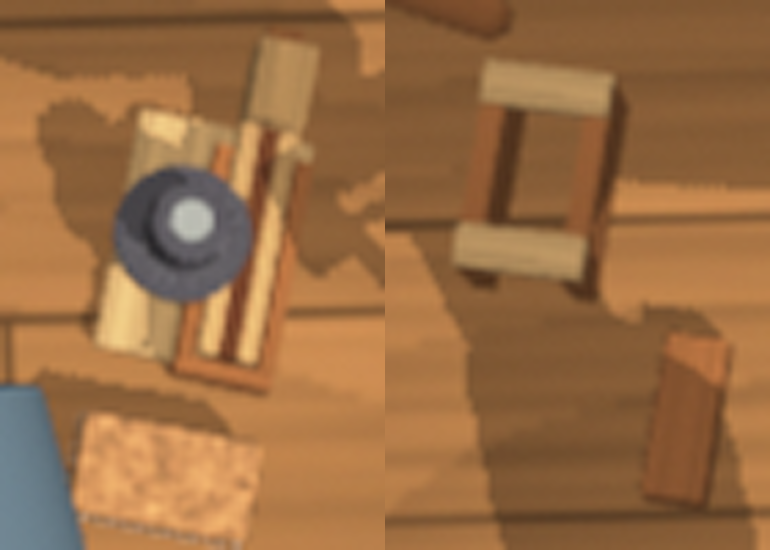

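Enlarged: the cap is left of the striped blank, whose thick heel (tan block) is at the far end of the jig. The rack's battens run across at crop (548,87) and (522,250), so the mouth is on the near side, towards the robot, with the caul to its right. Next I work out the moves to hover over the jig.

```bash
cat >> h.py <<'E'
def T():
    s=readout.state(); return s,R.from_quat(s['tcp_rot']).as_matrix()
def go(p,yaw=None):
    """print tool-frame delta to world point p, and turn about tool z to bring tool x to world heading yaw (mod pi)"""
    s,Rm=T(); d=Rm.T@(np.array(p)-s['eef_pos'])
    cur=np.arctan2(Rm[1,0],Rm[0,0]); tilt=Rm.T@np.cross(Rm[:,2],[0,0,-1])
    o=[]
    if yaw is not None:
        dy=-(yaw-cur); o=[round((dy+np.pi/2)%np.pi-np.pi/2,4)]
    print('pos',s['eef_pos'].round(4),'yaw',round(cur,4),'d',d.round(4),'turn',o,'tilt',tilt.round(4),'q6',s['joint_pos'][5].round(3),'t',round(s['time_s'],2),'w',round(s['gripper_width'],4),'F',s['contact_force'].round(1))
E
python3 - <<'E'
from h import *
m=imaging.camera_model("top")
a=onz(m,359.8,192.5,.05);b=onz(m,350.2,242.5,.034)
d=a-b; print(a,b,np.linalg.norm(d[:2]),np.arctan2(d[1],d[0]))
def cr(x,y,z):return onz(m,152+(x-385)/5.5,145+y/5.5,z)
for p in[(481,60),(614,72),(457,270),(583,282)]:print(cr(*p,.065).round(3))
w=imaging.camera_model("wrist");s,Rm=T()
q=np.array(w['rotation']);W=R.from_quat(q).as_matrix() if q.size==4 else q
print(w['vfov'],w['cx'],w['cy'],(Rm.T@(np.array(w['origin'])-s['eef_pos'])).round(4),(Rm.T@W).round(3))
go([.46,-.24,.2],0)
E
```

```text
[ 0.55940315 -0.30179514  0.05      ] [ 0.39941    -0.26425214  0.034     ] 0.16433893540260874 -0.23048385545576058
[0.694 0.314 0.065]
[0.684 0.235 0.065]
[0.566 0.326 0.065]
[0.557 0.252 0.065]
65.70646984690485 281.14391352790983 205.38556382793215 [ 0.0011 -0.0833 -0.1798] [[ 1.     0.    -0.001]
 [-0.     0.959  0.284]
 [ 0.001 -0.284  0.959]]
pos [ 0.2517 -0.5987  0.2045] yaw -1.173 d [-0.25  -0.331  0.005] turn [np.float64(-1.173)] tilt [-0.0003  0.0016  0.    ] q6 -0.174 t 0.1 w 0.0941 F [ 0.6 -0.1  0.2]
```

Emit:
{"method": "jog_arm", "body": {
  "increments": [
    [[-0.029,-0.039,0.001,0,0,-0.14,0.094],[-0.029,-0.039,0.001,0,0,-0.14,0.094],[-0.029,-0.039,0.001,0,0,-0.14,0.094],[-0.029,-0.039,0.001,0,0,-0.14,0.094],[-0.029,-0.039,0.001,0,0,-0.14,0.094],[-0.029,-0.039,0.001,0,0,-0.14,0.094],[-0.0,-0.0,0.0,0,0,-0.14,0.094],[-0.0,-0.0,0.0,0,0,-0.0,0.094]]
  ]
}}

```text
time_s: 0.9
eef_pos: [0.2995, -0.3086, 0.1927]
tcp_rot: [0.997, -0.077, -0.002, -0.004]
contact_force: [1.0, -0.1, -0.3]
gripper_width: 0.0945
```

```bash
python3 - <<'E'
from h import *
go([.46,-.24,.2],0)
E
```

```text
pos [ 0.2995 -0.3086  0.1927] yaw -0.155 d [ 0.1479 -0.0926 -0.0071] turn [np.float64(-0.155)] tilt [-0.0083  0.0043  0.    ] q6 -0.912 t 0.9 w 0.0945 F [ 1.  -0.1 -0.3]
```

Emit:
{"method": "jog_arm", "body": {
  "increments": [
    [[0.035,-0.023,-0.002,0,0,-0.04,0.094],[0.036,-0.021,-0.002,0,0,-0.04,0.094],[0.037,-0.021,-0.002,0,0,-0.04,0.094],[0.037,-0.02,-0.002,0,0,-0.03,0.094],[0,0,0,0,0,0,0.094],[0,0,0,0,0,0,0.094]]
  ]
}}

```text
time_s: 1.5
eef_pos: [0.4583, -0.2397, 0.2002]
tcp_rot: [1.0, -0.012, -0.002, -0.004]
contact_force: [0.4, -0.1, 0.1]
gripper_width: 0.0944
```

```bash
python3 - <<'E'
from h import *
go([.46,-.24,.2],0)
w=imaging.camera_model("wrist");im=imaging.read_camera("wrist")
np.save("w1.npy",w,allow_pickle=True);cv2.imwrite("pics/w1.png",im)
E
```

```text
pos [ 0.4583 -0.2397  0.2002] yaw -0.025 d [0.0017 0.0003 0.0002] turn [np.float64(-0.025)] tilt [-0.0084  0.0042  0.    ] q6 -0.679 t 1.5 w 0.0944 F [ 0.4 -0.1  0.1]
```

View pics/w1.png

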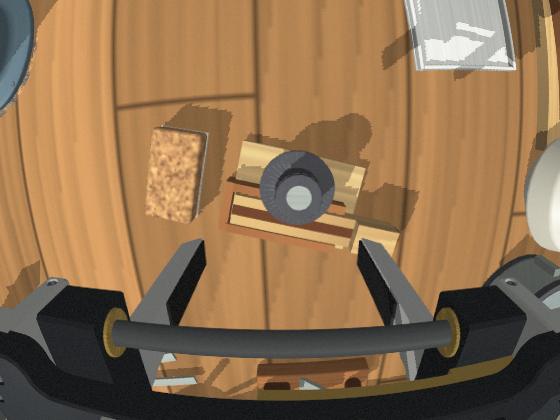

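Wrist view: cap flange centred near (297,188) with its light top disc at (298,198), heel at about (376,240), sanding block at (176,173). Tray corner is top right.

```bash
python3 - <<'E'
from h import *
w=np.load("w1.npy",allow_pickle=True).item();im=cv2.imread("pics/w1.png")
hsv=cv2.cvtColor(im,cv2.COLOR_BGR2HSV)
# cap: bluish/grey low saturation in ROI
roi=np.zeros(im.shape[:2],np.uint8);roi[140:232,250:345]=1
b,g,r=[im[...,i].astype(int) for i in range(3)]
mk=((b-r>-8)&(roi>0)).astype(np.uint8)
c=max(cv2.findContours(mk,0,1)[0],key=cv2.contourArea);e=cv2.fitEllipse(cv2.convexHull(c));print('flange',e,cv2.contourArea(c),'->z.042',onz(w,*e[0],.042,True).round(4))
mk2=(mk>0)&(im.min(2)>130)
v,u=np.nonzero(mk2);print('disc',u.mean(),v.mean(),len(u),onz(w,u.mean(),v.mean(),.08,True).round(4))
big=cv2.resize(im[130:260,215:415],None,fx=4,fy=4,interpolation=cv2.INTER_CUBIC);cv2.imwrite("pics/w1c.png",big)
E
```

```text
flange ((296.7213439941406, 187.29666137695312), (73.10163879394531, 73.9692611694336), 75.84280395507812) 4157.5 ->z.042 [ 0.4751 -0.2363  0.042 ]
disc 298.5754527162978 197.66398390342053 497 [ 0.4752 -0.2378  0.08  ]
```

View pics/w1c.png

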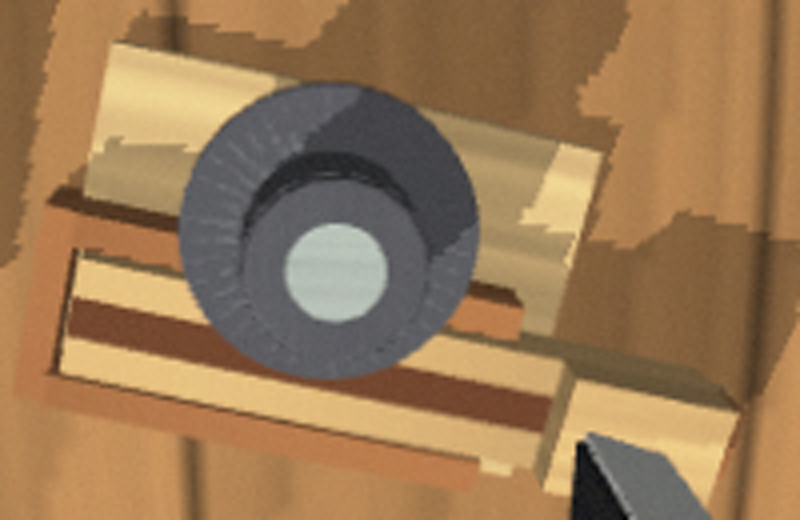

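Crop: the cap top disc is at (336,272), the blank's middle stripe runs from (73,317) to (550,413), and the heel top is right of the step at x≈560. The heel is on the far side, as expected.

```bash
python3 - <<'E'
from h import *
w=np.load("w1.npy",allow_pickle=True).item()
P=lambda x,y,z:onz(w,215+x/4,130+y/4,z,True)
a=P(73,317,.034);b=P(550,413,.034);d=b-a;L=np.linalg.norm(d);th=np.arctan2(d[1],d[0]);print(a.round(4),b.round(4),'L',L,'th',th)
x=d/L;y=np.array([-x[1],x[0],0]);o=(a+b)/2+.025*x
print('origin',o.round(4),'post',(o-.03*x+.04*y).round(4),'heelc',(o+.07*x).round(4),'heel far-left corner',P(738,408,.05).round(4),(o+.095*x+.017*y).round(4))
go([.4752,-.237,.047])
E
```

```text
[ 0.404  -0.2615  0.034 ] [ 0.5396 -0.2938  0.034 ] L 0.13936633996639147 th -0.2336728989543728
origin [ 0.4962 -0.2834  0.034 ] post [ 0.4762 -0.2376  0.034 ] heelc [ 0.5643 -0.2996  0.034 ] heel far-left corner [ 0.5917 -0.2883  0.05  ] [ 0.5925 -0.2889  0.034 ]
pos [ 0.458  -0.2398  0.2003] yaw -0.0256 d [ 0.0177 -0.002   0.1532] turn [] tilt [-0.0085  0.0038 -0.    ] q6 -0.68 t 1.55 w 0.0941 F [ 0.1  0.5 -0. ]
```

Emit:
{"method": "jog_arm", "body": {
  "increments": [
    [[0.0175,-0.002,0,-0.008,0.004,0,0.094],[0,0,0.008,0,0,0.148,0.094],[0,0,0.01,0,0,0.148,0.094],[0,0,0.01,0,0,0.148,0.094],[0,0,0.01,0,0,0.148,0.094],[0,0,0.01,0,0,0.148,0.094],[0,0,0.01,0,0,0.148,0.094],[0,0,0,0,0,0.148,0.094]]
  ]
}}

```text
time_s: 2.35
eef_pos: [0.4677, -0.2472, 0.1392]
tcp_rot: [0.856, -0.517, -0.001, 0.001]
contact_force: [0.1, 0.2, -0.5]
gripper_width: 0.094
```

Emit:
{"method": "jog_arm", "body": {
  "increments": [
    [[0,0,0,0,0,0.148,0.094],[0,0,0,0,0,0.148,0.094],[0,0,0,0,0,0.148,0.094],[0,0,0,0,0,0.148,0.094],[0,0,0,0,0,0.148,0.094],[0,0,0,0,0,0.148,0.094],[0,0,0,0,0,0.148,0.094],[0,0,0,0,0,0.148,0.094]]
  ]
}}

```text
time_s: 3.15
eef_pos: [0.4573, -0.2562, 0.1374]
tcp_rot: [-0.415, 0.91, 0.002, -0.003]
contact_force: [0.3, -0.2, -0.5]
gripper_width: 0.0939
```

Emit:
{"method": "jog_arm", "body": {
  "increments": [
    [[0,0,0,0,0,0.148,0.08],[0,0,0,0,0,0.148,0.08],[0,0,0,0,0,0.148,0.08],[0,0,0,0,0,0.148,0.08],[0,0,0,0,0,0.148,0.08],[0,0,0,0,0,0.148,0.08],[0,0,0,0,0,0.1,0.08],[0,0,0,0,0,0,0.08]]
  ]
}}

```text
time_s: 3.95
eef_pos: [0.4473, -0.265, 0.1365]
tcp_rot: [0.078, 0.997, 0.001, -0.005]
contact_force: [-0.7, -0.0, 0.2]
gripper_width: 0.0802
```

```bash
python3 - <<'E'
from h import *
go([.4755,-.2375,.049])
E
```

```text
pos [ 0.4473 -0.265   0.1365] yaw 2.9849 d [-0.0245  0.0315  0.0873] turn [] tilt [ 0.0012 -0.01   -0.    ] q6 2.55 t 3.95 w 0.0802 F [-0.7 -0.   0.2]
```

Emit:
{"method": "jog_arm", "body": {
  "increments": [
    [[-0.0245,0.0315,0.0,0.001,-0.01,0.1,0.08],[0,0,0,0,0,0,0.08],[0,0,0,0,0,0,0.08]]
  ]
}}

```text
time_s: 4.25
eef_pos: [0.4747, -0.24, 0.1363]
tcp_rot: [0.131, 0.991, -0.0, -0.0]
contact_force: [1.1, 0.1, 0.3]
gripper_width: 0.0796
```

Emit:
{"method": "jog_arm", "body": {
  "increments": [
    [[0,0,0,0,0,-0.148,0.08]]
  ]
}}

```text
time_s: 4.35
eef_pos: [0.474, -0.2406, 0.1362]
tcp_rot: [0.055, 0.999, -0.0, -0.0]
contact_force: [0.1, -0.4, -0.3]
gripper_width: 0.0802
```

Emit:
{"method": "jog_arm", "body": {
  "increments": [
    [[0,0,0,0,0,-0.148,0.08],[0,0,0,0,0,-0.148,0.08]]
  ]
}}

```text
time_s: 4.55
eef_pos: [0.4724, -0.2423, 0.136]
tcp_rot: [-0.096, 0.995, -0.0, -0.001]
contact_force: [0.1, 0.2, -0.4]
gripper_width: 0.0801
```

Emit:
{"method": "jog_arm", "body": {
  "increments": [
    [[0,0,0,0,0,0,0.08]]
  ]
}}

```text
time_s: 4.65
eef_pos: [0.4716, -0.2431, 0.136]
tcp_rot: [-0.096, 0.995, -0.0, -0.001]
contact_force: [-0.4, -0.3, 0.3]
gripper_width: 0.08
```

```bash
python3 - <<'E'
from h import *
go([.4755,-.2375,.049])
E
```

```text
pos [ 0.4716 -0.2431  0.136 ] yaw -2.9488 d [-0.0051  0.0048  0.087 ] turn [] tilt [-0.0007 -0.0022 -0.    ] q6 2.261 t 4.65 w 0.08 F [-0.4 -0.3  0.3]
```

Emit:
{"method": "jog_arm", "body": {
  "increments": [
    [[-0.006,0.0055,0.0,0,-0.002,0.148,0.08],[-0.001,0.0006,0.02,0,0,0.148,0.08],[-0.001,0.0006,0.02,0,0,0,0.08],[-0.001,0.0006,0.02,0,0,0,0.08]]
  ]
}}

```text
time_s: 5.05
eef_pos: [0.48, -0.2396, 0.0781]
tcp_rot: [0.062, 0.998, -0.003, 0.003]
contact_force: [0.1, -0.0, 0.8]
gripper_width: 0.0798
```

```bash
python3 - <<'E'
from h import *
go([.4755,-.2375,.048])
E
```

```text
pos [ 0.48   -0.2396  0.0781] yaw 3.018 d [0.005  0.0017 0.0301] turn [] tilt [-0.0058  0.0066  0.    ] q6 2.592 t 5.05 w 0.0798 F [ 0.1 -0.   0.8]
```

Emit:
{"method": "jog_arm", "body": {
  "increments": [
    [[0.005,0.002,0.006,-0.006,0.006,0,0.08],[-0.0005,0.0005,0.012,0,0,0,0.08],[0,0.0005,0.011,0,0,0,0.08]]
  ]
}}

```text
time_s: 5.35
eef_pos: [0.4741, -0.2367, 0.047]
tcp_rot: [0.065, 0.998, 0.001, -0.001]
contact_force: [-0.3, 0.2, 0.3]
gripper_width: 0.08
```

```bash
python3 - <<'E'
from h import *
go([.4755,-.2375,.048])
E
```

```text
pos [ 0.4741 -0.2367  0.047 ] yaw 3.0122 d [-0.0015 -0.0006 -0.001 ] turn [] tilt [ 0.0014 -0.0015 -0.    ] q6 2.593 t 5.35 w 0.08 F [-0.3  0.2  0.3]
```

Emit:
{"method": "jog_arm", "body": {
  "increments": [
    [[-0.001,-0.0006,-0.001,0,0,0,0.03],[0,0,0,0,0,0,0.03],[0,0,0,0,0,0,0.03],[0,0,0,0,0,0,0.03],[0,0,-0.0002,0,0,-0.148,0.03],[0,0,-0.0002,0,0,-0.148,0.03],[0,0,-0.0002,0,0,-0.148,0.03],[0,0,-0.0002,0,0,-0.148,0.03]]
  ],
  "squeeze": 25
}}

```text
time_s: 6.15
eef_pos: [0.4754, -0.2379, 0.0498]
tcp_rot: [-0.235, 0.972, 0.0, -0.0]
contact_force: [-0.6, 0.2, -1.8]
gripper_width: 0.0458
```

```bash
python3 - <<'E'
from h import *
go([.4755,-.2375,.048]);print(T()[0]['wrist_torque'])
E
```

```text
pos [ 0.4754 -0.2379  0.0498] yaw -2.668 d [-0.0003  0.0003  0.0018] turn [] tilt [ 0.0009 -0.0002  0.    ] q6 1.99 t 6.15 w 0.0458 F [-0.6  0.2 -1.8]
[ 0.11502257 -0.04131588  0.00856996]
```

Emit:
{"method": "jog_arm", "body": {
  "increments": [
    [[0,0,-0.0002,0,0,-0.148,0.03],[0,0,-0.0002,0,0,-0.148,0.03],[0,0,-0.0002,0,0,-0.148,0.03],[0,0,-0.0002,0,0,-0.148,0.03],[0,0,-0.0002,0,0,-0.148,0.03],[0,0,-0.0002,0,0,-0.148,0.03],[0,0,-0.0002,0,0,-0.148,0.03],[0,0,-0.0002,0,0,-0.148,0.03]]
  ]
}}

```text
time_s: 6.95
eef_pos: [0.4751, -0.2369, 0.0519]
tcp_rot: [0.743, -0.67, -0.0, -0.0]
contact_force: [-0.1, -0.2, -2.0]
gripper_width: 0.0458
```

```bash
python3 - <<'E'
from h import *
go([.4755,-.2375,.048]);print(T()[0]['wrist_torque'])
E
```

```text
pos [ 0.4751 -0.2369  0.0519] yaw -1.4679 d [ 0.0006 -0.0004  0.0039] turn [] tilt [0.0006 0.0007 0.    ] q6 0.791 t 6.95 w 0.0458 F [-0.1 -0.2 -2. ]
[0.03770304 0.01512673 0.06704973]
```

Smooth. q6 has 3.3 rad left in this stroke, so I'll do 22 more rows.

Emit:
{"method": "jog_arm", "body": {
  "increments": [
    [[0,0,-0.0002,0,0,-0.148,0.03],[0,0,-0.0002,0,0,-0.148,0.03],[0,0,-0.0002,0,0,-0.148,0.03],[0,0,-0.0002,0,0,-0.148,0.03],[0,0,-0.0002,0,0,-0.148,0.03],[0,0,-0.0002,0,0,-0.148,0.03],[0,0,-0.0002,0,0,-0.148,0.03],[0,0,-0.0002,0,0,-0.148,0.03]]
  ]
}}

```text
time_s: 7.75
eef_pos: [0.4747, -0.236, 0.054]
tcp_rot: [0.991, -0.134, -0.0, -0.0]
contact_force: [0.3, 0.3, -1.9]
gripper_width: 0.0455
```

Emit:
{"method": "jog_arm", "body": {
  "increments": [
    [[0,0,-0.0002,0,0,-0.148,0.03],[0,0,-0.0002,0,0,-0.148,0.03],[0,0,-0.0002,0,0,-0.148,0.03],[0,0,-0.0002,0,0,-0.148,0.03],[0,0,-0.0002,0,0,-0.148,0.03],[0,0,-0.0002,0,0,-0.148,0.03],[0,0,-0.0002,0,0,-0.148,0.03],[0,0,-0.0002,0,0,-0.148,0.03]]
  ]
}}

```text
time_s: 8.55
eef_pos: [0.4744, -0.235, 0.0561]
tcp_rot: [0.893, 0.449, -0.0, -0.0]
contact_force: [-0.3, 0.2, -1.9]
gripper_width: 0.0456
```

Emit:
{"method": "jog_arm", "body": {
  "increments": [
    [[0,0,-0.0002,0,0,-0.148,0.03],[0,0,-0.0002,0,0,-0.148,0.03],[0,0,-0.0002,0,0,-0.148,0.03],[0,0,-0.0002,0,0,-0.148,0.03],[0,0,-0.0002,0,0,-0.148,0.03],[0,0,-0.0001,0,0,-0.1,0.03],[0,0,0,0,0,0,0.03]]
  ]
}}

```text
time_s: 9.25
eef_pos: [0.4733, -0.2354, 0.0576]
tcp_rot: [0.627, 0.779, -0.002, -0.0]
contact_force: [-0.6, -0.3, -1.1]
gripper_width: 0.0462
```

```bash
python3 - <<'E'
from h import *
go([.4755,-.2375,.048]);print(T()[0]['wrist_torque'])
E
```

```text
pos [ 0.4733 -0.2354  0.0576] yaw 1.7872 d [-0.0025  0.0017  0.0096] turn [] tilt [-0.0028  0.0015 -0.    ] q6 -2.46 t 9.25 w 0.0462 F [-0.6 -0.3 -1.1]
[ 0.02262781 -0.24692854 -0.01117397]
```

Emit:
{"method": "jog_arm", "body": {
  "increments": [
    [[0,0,0,0,0,0,0.075],[0,0,0,0,0,0,0.075],[0,0,0,0,0,0,0.075],[0,0,-0.015,0,0,0,0.075],[0,0,-0.02,0,0,0,0.075],[0,0,-0.02,0,0,0.1,0.075],[0,0,0,0,0,0.148,0.075],[0,0,0,0,0,0.148,0.075]]
  ]
}}

```text
time_s: 10.05
eef_pos: [0.4752, -0.2363, 0.1209]
tcp_rot: [0.773, 0.635, -0.001, 0.003]
contact_force: [-0.6, -0.8, 0.3]
gripper_width: 0.0749
```

Emit:
{"method": "jog_arm", "body": {
  "increments": [
    [[0,0,0,0,0,0.148,0.075],[0,0,0,0,0,0.148,0.075],[0,0,0,0,0,0.148,0.075],[0,0,0,0,0,0.148,0.075],[0,0,0,0,0,0.148,0.075],[0,0,0,0,0,0.148,0.075],[0,0,0,0,0,0.148,0.075],[0,0,0,0,0,0.148,0.075]]
  ]
}}

```text
time_s: 10.85
eef_pos: [0.4789, -0.2387, 0.1336]
tcp_rot: [0.996, 0.087, 0.006, 0.007]
contact_force: [0.7, -0.2, 1.1]
gripper_width: 0.0752
```

Emit:
{"method": "jog_arm", "body": {
  "increments": [
    [[0,0,0,0,0,0.148,0.075],[0,0,0,0,0,0.148,0.075],[0,0,0,0,0,0.148,0.075],[0,0,0,0,0,0.148,0.075],[0,0,0,0,0,0.148,0.075],[0,0,0,0,0,0.148,0.075],[0,0,0,0,0,0.148,0.075],[0,0,0,0,0,0.148,0.075]]
  ]
}}

```text
time_s: 11.65
eef_pos: [0.4818, -0.2406, 0.1454]
tcp_rot: [0.871, -0.49, 0.015, 0.004]
contact_force: [-0.5, 0.5, -0.1]
gripper_width: 0.075
```

Emit:
{"method": "jog_arm", "body": {
  "increments": [
    [[0,0,0,0,0,0.148,0.075],[0,0,0,0,0,0.148,0.075],[0,0,0,0,0,0.148,0.075],[0,0,0,0,0,0.148,0.075],[0,0,0,0,0,0.148,0.075],[0,0,0,0,0,0.148,0.075],[0,0,0,0,0,0.148,0.075],[0,0,0,0,0,0.148,0.075]]
  ]
}}

```text
time_s: 12.45
eef_pos: [0.4845, -0.2422, 0.1571]
tcp_rot: [-0.442, 0.897, -0.02, 0.008]
contact_force: [-0.8, -0.4, -0.3]
gripper_width: 0.0751
```

Emit:
{"method": "jog_arm", "body": {
  "increments": [
    [[0,0,0,0,0,0.148,0.075],[0,0,0,0,0,0.148,0.075],[0,0,0,0,0,0.148,0.075],[0,0,0,0,0,0.148,0.075],[0,0,0,0,0,0.148,0.075],[0,0,0,0,0,0.148,0.075],[0,0,0,0,0,0,0.075]]
  ]
}}

```text
time_s: 13.15
eef_pos: [0.4866, -0.2435, 0.1674]
tcp_rot: [-0.008, 1.0, -0.017, 0.02]
contact_force: [0.0, -0.1, -0.3]
gripper_width: 0.0751
```

```bash
python3 - <<'E'
from h import *
go([.4755,-.2375,.055])
E
```

```text
pos [ 0.4866 -0.2435  0.1674] yaw -3.1246 d [0.0154 0.0101 0.1116] turn [] tilt [-0.0352  0.0393  0.    ] q6 2.455 t 13.15 w 0.0751 F [ 0.  -0.1 -0.3]
```

Emit:
{"method": "jog_arm", "body": {
  "increments": [
    [[0.011,0.006,0,-0.035,0.039,0,0.075],[0,0,0,0,0,0,0.075],[0,0,0.03,0,0,0,0.075],[0,0,0.03,0,0,0,0.075],[0,0,0,0,0,0,0.075]]
  ]
}}

```text
time_s: 13.65
eef_pos: [0.4783, -0.2395, 0.1108]
tcp_rot: [-0.014, 1.0, -0.003, 0.004]
contact_force: [-0.0, 0.7, 0.9]
gripper_width: 0.0751
```

```bash
python3 - <<'E'
from h import *
go([.4755,-.2375,.055])
E
```

```text
pos [ 0.4783 -0.2395  0.1108] yaw -3.1132 d [0.0032 0.0025 0.0557] turn [] tilt [-0.0069  0.0085 -0.    ] q6 2.437 t 13.65 w 0.0751 F [-0.   0.7  0.9]
```

Emit:
{"method": "jog_arm", "body": {
  "increments": [
    [[0.003,0.002,0.015,-0.007,0.008,0,0.075],[0,0,0.015,0,0,0,0.075],[0,0,0.015,0,0,0,0.075],[0,0,0.009,0,0,0,0.075],[0,0,-0.0005,0,0,0,0.075]]
  ]
}}

```text
time_s: 14.15
eef_pos: [0.4776, -0.2393, 0.0574]
tcp_rot: [-0.016, 1.0, -0.002, 0.003]
contact_force: [-0.2, 0.2, -0.4]
gripper_width: 0.0747
```

```bash
python3 - <<'E'
from h import *
go([.4755,-.2375,.055])
E
```

```text
pos [ 0.4776 -0.2393  0.0574] yaw -3.1099 d [0.0021 0.0018 0.0023] turn [] tilt [-0.0039  0.0051 -0.    ] q6 2.433 t 14.15 w 0.0747 F [-0.2  0.2 -0.4]
```

Emit:
{"method": "jog_arm", "body": {
  "increments": [
    [[0.002,0.0015,0.001,-0.004,0.005,0,0.03],[0,0,0,0,0,0,0.03],[0,0,0,0,0,0,0.03],[0,0,0,0,0,0,0.03],[0,0,-0.0002,0,0,-0.148,0.03],[0,0,-0.0002,0,0,-0.148,0.03],[0,0,-0.0002,0,0,-0.148,0.03],[0,0,-0.0002,0,0,-0.148,0.03]]
  ],
  "squeeze": 25
}}

```text
time_s: 14.95
eef_pos: [0.4761, -0.2386, 0.0594]
tcp_rot: [-0.313, 0.95, -0.001, 0.0]
contact_force: [1.5, -0.6, -2.1]
gripper_width: 0.0459
```

Emit:
{"method": "jog_arm", "body": {
  "increments": [
    [[0,0,-0.0002,0,0,-0.148,0.03],[0,0,-0.0002,0,0,-0.148,0.03],[0,0,-0.0002,0,0,-0.148,0.03],[0,0,-0.0002,0,0,-0.148,0.03],[0,0,-0.0002,0,0,-0.148,0.03],[0,0,-0.0002,0,0,-0.148,0.03],[0,0,-0.0002,0,0,-0.148,0.03],[0,0,-0.0002,0,0,-0.148,0.03]]
  ]
}}

```text
time_s: 15.75
eef_pos: [0.4774, -0.2369, 0.0613]
tcp_rot: [0.794, -0.607, 0.003, -0.002]
contact_force: [0.5, 1.6, -1.7]
gripper_width: 0.0463
```

```bash
python3 - <<'E'
from h import *
go([.4755,-.2375,.055])
E
```

```text
pos [ 0.4774 -0.2369  0.0613] yaw -1.3052 d [0.     0.0021 0.0062] turn [] tilt [-0.0064 -0.0015 -0.    ] q6 0.627 t 15.75 w 0.0463 F [ 0.5  1.6 -1.7]
```

Emit:
{"method": "jog_arm", "body": {
  "increments": [
    [[0,0.001,-0.0002,-0.006,0,-0.148,0.03],[0,0,-0.0002,0,0,-0.148,0.03],[0,0,-0.0002,0,0,-0.148,0.03],[0,0,-0.0002,0,0,-0.148,0.03],[0,0,-0.0002,0,0,-0.148,0.03],[0,0,-0.0002,0,0,-0.148,0.03],[0,0,-0.0002,0,0,-0.148,0.03],[0,0,-0.0002,0,0,-0.148,0.03]]
  ]
}}

```text
time_s: 16.55
eef_pos: [0.4759, -0.2332, 0.0627]
tcp_rot: [0.999, -0.053, 0.0, -0.003]
contact_force: [-0.6, 1.3, 0.7]
gripper_width: 0.0465
```

Emit:
{"method": "jog_arm", "body": {
  "increments": [
    [[0,0,-0.0002,0,0,-0.148,0.03],[0,0,-0.0002,0,0,-0.148,0.03],[0,0,-0.0002,0,0,-0.148,0.03],[0,0,-0.0002,0,0,-0.148,0.03],[0,0,-0.0002,0,0,-0.148,0.03],[0,0,-0.0002,0,0,-0.148,0.03],[0,0,-0.0002,0,0,-0.148,0.03],[0,0,-0.0002,0,0,-0.148,0.03]]
  ]
}}

```text
time_s: 17.35
eef_pos: [0.4717, -0.2339, 0.0646]
tcp_rot: [0.854, 0.521, -0.003, -0.004]
contact_force: [-1.4, -0.8, -1.1]
gripper_width: 0.0462
```

Emit:
{"method": "jog_arm", "body": {
  "increments": [
    [[0,0,-0.0002,0,0,-0.148,0.03],[0,0,-0.0002,0,0,-0.148,0.03],[0,0,-0.0002,0,0,-0.148,0.03],[0,0,-0.0002,0,0,-0.148,0.03],[0,0,-0.0002,0,0,-0.1,0.03],[0,0,0,0,0,0,0.03]]
  ]
}}

```text
time_s: 17.95
eef_pos: [0.4712, -0.2362, 0.066]
tcp_rot: [0.622, 0.783, -0.003, -0.003]
contact_force: [0.4, 0.4, -2.3]
gripper_width: 0.0461
```

```bash
python3 - <<'E'
from h import *
go([.4755,-.2375,.055]); print(T()[0]['wrist_torque'])
E
```

```text
pos [ 0.4712 -0.2362  0.066 ] yaw 1.8 d [-0.0022  0.004   0.011 ] turn [] tilt [-0.0089 -0.0002  0.    ] q6 -2.472 t 17.95 w 0.0461 F [ 0.4  0.4 -2.3]
[ 0.03676874 -0.23578664  0.02192559]
```

Emit:
{"method": "jog_arm", "body": {
  "increments": [
    [[0,0,-0.003,0,0,0,0.03],[0,0,-0.003,0,0,0,0.03]]
  ]
}}

```text
time_s: 18.15
eef_pos: [0.471, -0.2361, 0.0719]
tcp_rot: [0.623, 0.782, -0.003, -0.003]
contact_force: [-0.2, -0.8, -2.4]
gripper_width: 0.0463
```

Emit:
{"method": "jog_arm", "body": {
  "increments": [
    [[0,0,-0.004,-0.004,0,0,0.03],[0,0,-0.004,-0.004,0,0,0.03]]
  ]
}}

```text
time_s: 18.35
eef_pos: [0.4709, -0.2356, 0.0804]
tcp_rot: [0.624, 0.782, 0.0, -0.001]
contact_force: [0.5, 0.6, -1.8]
gripper_width: 0.0462
```

Emit:
{"method": "jog_arm", "body": {
  "increments": [
    [[0,0,-0.02,0,0,0,0.03],[0,0,-0.02,0,0,0,0.03],[0,0,-0.01,0,0,0,0.03],[0,0,0,0,0,0,0.03],[0.01,0.016,0,0,0,0,0.03],[0.02,0.032,0,0,0,0,0.03],[0.025,0.04,0,0,0,0,0.03],[0.025,0.04,0,0,0,0,0.03]]
  ]
}}

```text
time_s: 19.15
eef_pos: [0.5776, -0.1296, 0.1308]
tcp_rot: [0.628, 0.778, -0.0, -0.002]
contact_force: [0.6, -0.0, -1.8]
gripper_width: 0.0463
```

```bash
python3 - <<'E'
from h import *
go([.682,-.021,.12])
E
```

```text
pos [ 0.5776 -0.1296  0.1308] yaw 1.7825 d [0.0842 0.125  0.0107] turn [] tilt [-0.003  -0.0027  0.    ] q6 -2.195 t 19.15 w 0.0463 F [ 0.6 -0.  -1.8]
```

Emit:
{"method": "jog_arm", "body": {
  "increments": [
    [[0.025,0.037,0.002,-0.003,-0.003,0.03,0.03],[0.025,0.037,0.002,0,0,0.03,0.03],[0.02,0.029,0.002,0,0,0.03,0.03],[0.008,0.012,0.002,0,0,0,0.03],[0.0,0.0,0.0,0,0,0,0.03],[0.0,0.0,0.0,0,0,0,0.03]]
  ]
}}

```text
time_s: 19.75
eef_pos: [0.6798, -0.0224, 0.1147]
tcp_rot: [0.662, 0.749, -0.002, -0.004]
contact_force: [0.4, 0.4, -1.6]
gripper_width: 0.0462
```

```bash
python3 - <<'E'
from h import *
go([.682,-.021,.05])
w=imaging.camera_model("wrist");im=imaging.read_camera("wrist")
np.save("w2.npy",w,allow_pickle=True);cv2.imwrite("pics/w2.png",im)
E
```

```text
pos [ 0.6798 -0.0224  0.1147] yaw 1.6945 d [0.0009 0.0028 0.0647] turn [] tilt [-0.0077 -0.0034 -0.    ] q6 -1.894 t 19.75 w 0.0462 F [ 0.4  0.4 -1.6]
```

View pics/w2.png

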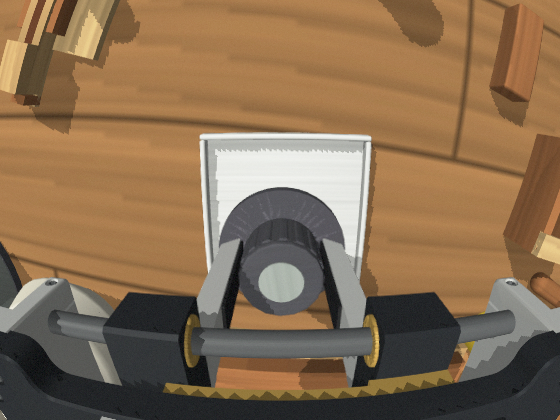

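The cap hangs upright in the grip above the tray. The tray's near corners are at (201,135) and (371,136); the caul is at (517,52).

```bash
python3 - <<'E'
from h import *
w=np.load("w2.npy",allow_pickle=True).item()
a=onz(w,201,135,.018,True);b=onz(w,371,136,.018,True);d=b-a;L=np.linalg.norm(d);print(a,b,L)
n=np.array([-d[1],d[0],0])/L; n=n*np.sign(n[0]); c=(a+b)/2+.075*n;print('tray',c)
go([c[0],c[1],.025]); go([c[0]-.003,c[1],.025])
E
```

```text
[ 0.62425771 -0.09954387  0.018     ] [0.60663223 0.04674981 0.018     ] 0.1473516243362132
tray [ 0.68990649 -0.0174259   0.018     ]
pos [ 0.6796 -0.0226  0.1146] yaw 1.694 d [0.0036 0.0116 0.0895] turn [] tilt [-0.0079 -0.0036  0.    ] q6 -1.894 t 19.8 w 0.0461 F [-1.  -0.1 -1.5]
pos [ 0.6796 -0.0226  0.1146] yaw 1.694 d [0.0039 0.0086 0.0896] turn [] tilt [-0.0079 -0.0036  0.    ] q6 -1.894 t 19.8 w 0.0461 F [-1.  -0.1 -1.5]
```

Emit:
{"method": "jog_arm", "body": {
  "increments": [
    [[0.004,0.009,0.02,-0.008,-0.004,0,0.03],[0,0,0.025,0,0,0,0.03],[0,0,0.02,0,0,0,0.03],[0,0,0.01,0,0,0,0.03],[0,0,0.004,0,0,0,0.03],[0,0,0.003,0,0,0,0.03]]
  ]
}}

```text
time_s: 20.4
eef_pos: [0.686, -0.0238, 0.0324]
tcp_rot: [0.665, 0.747, 0.0, 0.002]
contact_force: [-0.9, 0.2, -1.1]
gripper_width: 0.0461
```

```bash
python3 - <<'E'
from h import *
go([.688,-.0175,.02])
E
```

```text
pos [ 0.686  -0.0238  0.0324] yaw 1.6863 d [0.0061 0.0027 0.0124] turn [] tilt [0.0023 0.0021 0.    ] q6 -1.885 t 20.4 w 0.0461 F [-0.9  0.2 -1.1]
```

Emit:
{"method": "jog_arm", "body": {
  "increments": [
    [[0.003,0.001,0.004,0.002,0.002,0,0.03],[0,0,0.002,0,0,0,0.03],[0,0,0.002,0,0,0,0.03]]
  ]
}}

```text
time_s: 20.7
eef_pos: [0.6881, -0.0213, 0.0263]
tcp_rot: [0.665, 0.747, 0.001, 0.002]
contact_force: [-0.2, -0.2, -2.7]
gripper_width: 0.046
```

Emit:
{"method": "jog_arm", "body": {
  "increments": [
    [[0,0,0.0015,0,0,0,0.03],[0,0,0.0015,0,0,0,0.03]]
  ]
}}

```text
time_s: 20.9
eef_pos: [0.6888, -0.0212, 0.0239]
tcp_rot: [0.665, 0.747, 0.001, 0.002]
contact_force: [0.2, -0.1, -1.6]
gripper_width: 0.0462
```

Emit:
{"method": "jog_arm", "body": {
  "increments": [
    [[0,0,0.0015,0,0,0,0.03],[0,0,0.0015,0,0,0,0.03]]
  ]
}}

```text
time_s: 21.1
eef_pos: [0.689, -0.0211, 0.021]
tcp_rot: [0.665, 0.747, 0.002, 0.003]
contact_force: [0.3, 1.7, 4.8]
gripper_width: 0.0461
```

Emit:
{"method": "jog_arm", "body": {
  "increments": [
    [[0,0,0.001,0,0,0,0.03]]
  ]
}}

```text
time_s: 21.2
eef_pos: [0.6893, -0.0211, 0.021]
tcp_rot: [0.665, 0.747, 0.002, 0.003]
contact_force: [-4.4, 0.6, 7.9]
gripper_width: 0.0464
```

Emit:
{"method": "jog_arm", "body": {
  "increments": [
    [[0,0,0.001,0,0,0,0.03]]
  ]
}}

```text
time_s: 21.3
eef_pos: [0.6893, -0.0211, 0.021]
tcp_rot: [0.665, 0.747, 0.001, 0.002]
contact_force: [-3.6, -0.3, 5.3]
gripper_width: 0.046
```

Emit:
{"method": "jog_arm", "body": {
  "increments": [
    [[0,0,0,0,0,0,0.075],[0,0,0,0,0,0,0.075],[0,0,0,0,0,0,0.075],[0,0,-0.015,0,0,0,0.075],[0,0,-0.025,0,0,0,0.075],[0,0,-0.04,0,0,0,0.075],[0,0,-0.02,0,0,0,0.075],[0,0,0,0,0,0,0.06]]
  ]
}}

```text
time_s: 22.1
eef_pos: [0.6899, -0.0213, 0.1282]
tcp_rot: [0.665, 0.747, 0.002, 0.004]
contact_force: [-0.3, -0.2, 0.2]
gripper_width: 0.0696
```

```bash
python3 - <<'E'
from h import *
go([.5643,-.2996,.13],-.2337+np.pi/2)
w=imaging.camera_model("wrist");im=imaging.read_camera("wrist")
np.save("w3.npy",w,allow_pickle=True);cv2.imwrite("pics/w3.png",im)
E
```

```text
pos [ 0.6899 -0.0213  0.1282] yaw 1.6861 d [-0.262  -0.1568 -0.0024] turn [np.float64(0.349)] tilt [0.0088 0.0029 0.    ] q6 -1.881 t 22.1 w 0.0696 F [-0.3 -0.2  0.2]
```

View pics/w3.png

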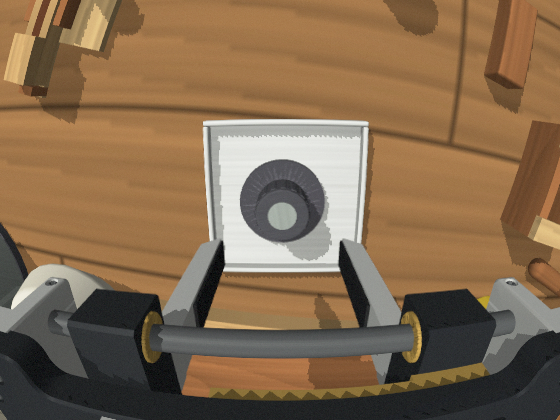

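The cap stands upright and free at (282,202), in the middle of the tray. On to the heel.

Emit:
{"method": "jog_arm", "body": {
  "increments": [
    [[-0.02,-0.012,0,0.009,0.003,0,0.06],[-0.037,-0.022,0,0,0,0,0.06],[-0.04,-0.024,0,0,0,0,0.06],[-0.04,-0.024,0,0,0,0,0.06],[-0.04,-0.024,0,0,0,0,0.06],[-0.035,-0.021,0,0,0,0,0.06],[-0.025,-0.015,0,0,0,0,0.06],[0.002,0.001,0,0,0,0,0.06]]
  ]
}}

```text
time_s: 22.95
eef_pos: [0.5675, -0.2762, 0.1158]
tcp_rot: [0.664, 0.748, -0.002, -0.008]
contact_force: [0.0, 0.1, -0.0]
gripper_width: 0.06
```

Emit:
{"method": "jog_arm", "body": {
  "increments": [
    [[0,0,0,0,0,0.12,0.06],[0,0,0,0,0,0.12,0.06],[0,0,0,0,0,0.11,0.06],[0,0,0,0,0,0,0.06]]
  ]
}}

```text
time_s: 23.35
eef_pos: [0.5655, -0.2724, 0.1101]
tcp_rot: [0.788, 0.615, -0.004, -0.012]
contact_force: [-0.5, -0.5, -0.0]
gripper_width: 0.0605
```

```bash
python3 - <<'E'
from h import *
go([.5643,-.2996,.013],-.2337+np.pi/2)
E
```

```text
pos [ 0.5655 -0.2724  0.1101] yaw 1.3259 d [-0.0275  0.0077  0.0967] turn [np.float64(-0.0112)] tilt [-0.0238 -0.0088 -0.    ] q6 -1.955 t 23.35 w 0.0605 F [-0.5 -0.5 -0. ]
```

Emit:
{"method": "jog_arm", "body": {
  "increments": [
    [[-0.0267,0.0054,0.0,-0.024,-0.009,-0.011,0.06],[0,0,0,0,0,0,0.06],[0,0,0.02,0,0,0,0.06]]
  ]
}}

```text
time_s: 23.65
eef_pos: [0.5662, -0.2977, 0.0899]
tcp_rot: [0.782, 0.624, 0.001, 0.001]
contact_force: [-0.2, -0.8, 0.8]
gripper_width: 0.0602
```

```bash
python3 - <<'E'
from h import *
go([.5643,-.2996,.013],-.2337+np.pi/2)
E
```

```text
pos [ 0.5662 -0.2977  0.0899] yaw 1.3471 d [-0.0022 -0.0017  0.0769] turn [np.float64(0.01)] tilt [ 0.0027 -0.     -0.    ] q6 -2.009 t 23.65 w 0.0602 F [-0.2 -0.8  0.8]
```

Emit:
{"method": "jog_arm", "body": {
  "increments": [
    [[-0.002,-0.0015,0.02,0.003,0,0.01,0.06],[0,0,0.02,0,0,0,0.06],[0,0,0.02,0,0,0,0.06],[0,0,0.01,0,0,0,0.06],[0,0,0.003,0,0,0,0.06]]
  ]
}}

```text
time_s: 24.15
eef_pos: [0.5635, -0.2922, 0.0102]
tcp_rot: [0.781, 0.624, -0.0, -0.005]
contact_force: [0.0, -0.2, 0.1]
gripper_width: 0.0597
```

```bash
python3 - <<'E'
from h import *
go([.5643,-.2996,.013],-.2337+np.pi/2)
E
```

```text
pos [ 0.5635 -0.2922  0.0102] yaw 1.3477 d [-0.007   0.0024 -0.0029] turn [np.float64(0.0106)] tilt [-0.0075 -0.0054 -0.    ] q6 -2.006 t 24.15 w 0.0597 F [ 0.  -0.2  0.1]
```

Emit:
{"method": "jog_arm", "body": {
  "increments": [
    [[-0.0065,0.0024,-0.003,-0.007,-0.005,0.01,0.06],[0,0,0,0,0,0,0.02],[0,0,0,0,0,0,0.02],[0,0,0,0,0,0,0.02],[0,0,0,0,0,0,0.02]]
  ],
  "squeeze": 45
}}

```text
time_s: 24.65
eef_pos: [0.5665, -0.3002, 0.0165]
tcp_rot: [0.784, 0.62, 0.001, 0.002]
contact_force: [-0.9, 0.1, -0.5]
gripper_width: 0.0339
```

```bash
python3 - <<'E'
from h import *
go([.5643,-.2996,.013],-.2337+np.pi/2)
E
```

```text
pos [ 0.5665 -0.3002  0.0165] yaw 1.3387 d [ 0.0001 -0.0023  0.0035] turn [np.float64(0.0016)] tilt [0.0041 0.0017 0.    ] q6 -2.003 t 24.65 w 0.0339 F [-0.9  0.1 -0.5]
```

Emit:
{"method": "jog_arm", "body": {
  "increments": [
    [[0,0,-0.005,0.002,0.001,0,0.02],[0,0,-0.01,0,0,0,0.02],[0,0,-0.015,0,0,0,0.02],[0,0,-0.02,0,0,0,0.02],[0,0,-0.03,0,0,0,0.02],[0,0,-0.025,0,0,0,0.02],[0,0,-0.01,0,0,0,0.02],[0,0,0,0,0,0,0.02]]
  ]
}}

```text
time_s: 25.45
eef_pos: [0.5666, -0.3002, 0.142]
tcp_rot: [0.784, 0.62, 0.001, 0.003]
contact_force: [0.2, -0.4, -1.1]
gripper_width: 0.0338
```

```bash
python3 - <<'E'
from h import *
go([.48,.295,.15],-.113+np.pi/2)
im=imaging.read_camera("scene");c=cv2.resize(im[100:260,160:400],None,fx=3,fy=3,interpolation=cv2.INTER_CUBIC);cv2.imwrite("pics/s2.png",c)
E
```

```text
pos [ 0.5666 -0.3002  0.142 ] yaw 1.3387 d [ 0.5593 -0.2212 -0.0102] turn [np.float64(-0.1191)] tilt [0.0052 0.0018 0.    ] q6 -2.003 t 25.45 w 0.0338 F [ 0.2 -0.4 -1.1]
```

View pics/s2.png

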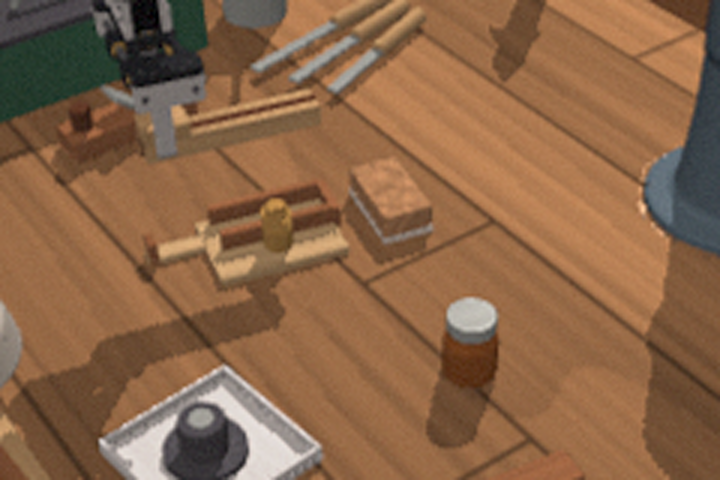

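The blank hangs level in the gripper, clear of the jig, and the cap is upright in the tray. Carrying it to the rack lane.

Emit:
{"method": "jog_arm", "body": {
  "increments": [
    [[0.015,-0.006,0,0.005,0.002,0,0.02],[0.03,-0.012,0,0,0,0,0.02],[0.042,-0.016,0,0,0,0,0.02],[0.044,-0.018,0,0,0,-0.01,0.02],[0.044,-0.018,0,0,0,-0.01,0.02],[0.044,-0.018,0,0,0,-0.01,0.02],[0.044,-0.018,0,0,0,-0.01,0.02],[0.044,-0.018,0,0,0,-0.01,0.02]]
  ]
}}

```text
time_s: 26.3
eef_pos: [0.5013, 0.039, 0.1307]
tcp_rot: [0.771, 0.637, -0.005, -0.011]
contact_force: [1.3, 1.0, -0.8]
gripper_width: 0.0339
```

```bash
python3 - <<'E'
from h import *
go([.48,.295,.15],-.113+np.pi/2)
E
```

```text
pos [0.5013 0.039  0.1307] yaw 1.3818 d [ 0.2476 -0.0694 -0.0161] turn [np.float64(-0.076)] tilt [-0.0226 -0.0068  0.    ] q6 -1.538 t 26.3 w 0.0339 F [ 1.3  1.  -0.8]
```

Emit:
{"method": "jog_arm", "body": {
  "increments": [
    [[0.04,-0.013,-0.004,-0.02,-0.007,-0.01,0.02],[0.042,-0.012,-0.002,0,0,-0.013,0.02],[0.042,-0.011,-0.002,0,0,-0.013,0.02],[0.042,-0.011,-0.002,0,0,-0.013,0.02],[0.036,-0.008,-0.002,0,0,-0.013,0.02],[0.02,-0.004,0,0,0,0,0.02],[0,0,0,0,0,0,0.02]]
  ]
}}

```text
time_s: 27.0
eef_pos: [0.4601, 0.2844, 0.1322]
tcp_rot: [0.746, 0.666, -0.01, -0.007]
contact_force: [-0.0, -0.1, -1.8]
gripper_width: 0.0339
```

```bash
python3 - <<'E'
from h import *
go([.48,.295,.15],-.113+np.pi/2)
w=imaging.camera_model("wrist");im=imaging.read_camera("wrist")
np.save("w4.npy",w,allow_pickle=True);cv2.imwrite("pics/w4.png",im)
E
```

```text
pos [0.4601 0.2844 0.1322] yaw 1.4572 d [ 0.0127  0.0182 -0.0183] turn [np.float64(-0.0006)] tilt [-0.0241  0.0051 -0.    ] q6 -1.119 t 27.0 w 0.0339 F [-0.  -0.1 -1.8]
```

View pics/w4.png

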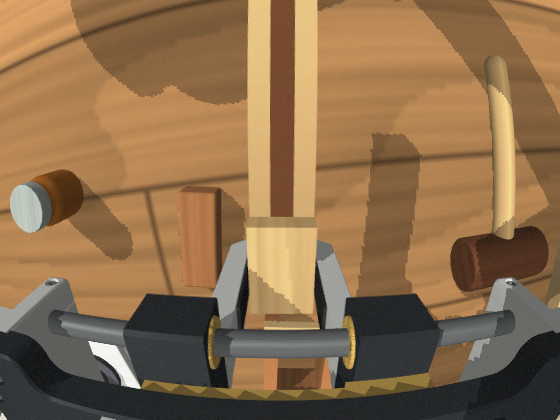

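The wrist camera looks back along the blank: caul at (200,237), jar and mallet undisturbed, blank straight and level. The rack is out of view, so I'll measure its battens from the first top and scene pictures.

```bash
python3 - <<'E'
from h import *
def seg(name,roi,z,s=8):
    m=imaging.camera_model(name); im=cv2.imread(f"pics/{name}0.png");x0,y0,x1,y1=roi
    c=cv2.resize(im[y0:y1,x0:x1],None,fx=s,fy=s,interpolation=cv2.INTER_CUBIC)
    h=cv2.cvtColor(c,cv2.COLOR_BGR2HSV); mk=((h[...,1]<115)&(h[...,2]>110)).astype(np.uint8)
    mk=cv2.morphologyEx(mk,cv2.MORPH_OPEN,np.ones((9,9)))
    for k in sorted(cv2.findContours(mk,0,2)[0],key=cv2.contourArea)[-3:]:
        b=cv2.boxPoints(cv2.minAreaRect(k))
        P=np.array([onz(m,x0+(u+.5)/s-.5,y0+(v+.5)/s-.5,z) for u,v in b])
        print(name,cv2.contourArea(k)/s/s,P[:,:2].round(4).tolist(),'c',P.mean(0)[:2].round(4),'sides',np.linalg.norm(P[0]-P[1]).round(4),np.linalg.norm(P[1]-P[2]).round(4))
    return c
c1=seg("top",(155,148,205,205),.065);c2=seg("scene",(270,270,355,345),.065)
cv2.imwrite("pics/r.png",np.hstack([c1[:456],cv2.resize(c2,(517,456))])[:, :800])
E
```

```text
scene 284.4296875 [[0.592, 0.2516], [0.5612, 0.249], [0.5737, 0.3312], [0.6028, 0.3328]] c [0.5824 0.2912] sides 0.0308 0.0832
scene 296.3046875 [[0.6897, 0.2363], [0.6605, 0.2355], [0.6725, 0.3158], [0.7001, 0.3157]] c [0.6807 0.2758] sides 0.0292 0.0812
```

```bash
python3 - <<'E'
from h import *
m=imaging.camera_model("top"); im=cv2.imread("pics/top0.png");x0,y0,x1,y1=160,150,202,202;s=8
c=cv2.resize(im[y0:y1,x0:x1],None,fx=s,fy=s,interpolation=cv2.INTER_CUBIC)
h=cv2.cvtColor(c,cv2.COLOR_BGR2HSV)
print(h[10*8+4,20*8],h[(193-150)*8,(176-160)*8],h[(178-150)*8,(185-160)*8],h[10,10])
for T in(120,130,140):
    mk=((h[...,1]<T)&(h[...,2]>90)).astype(np.uint8);mk=cv2.morphologyEx(mk,cv2.MORPH_OPEN,np.ones((13,13)))
    for k in sorted(cv2.findContours(mk,0,2)[0],key=cv2.contourArea)[-2:]:
        b=cv2.boxPoints(cv2.minAreaRect(k));P=np.array([onz(m,x0+(u+.5)/s-.5,y0+(v+.5)/s-.5,.065) for u,v in b])
        print(T,cv2.contourArea(k)/64,P[:,:2].round(4).tolist(),'c',P.mean(0)[:2].round(4))
E
```

```text
[ 17 121 187] [ 17 119 173] [ 14 154 136] [ 14 151 135]
130 169.046875 [[0.6685, 0.3155], [0.6949, 0.3129], [0.6838, 0.2362], [0.6575, 0.239]] c [0.6762 0.2759]
130 176.59375 [[0.5699, 0.3301], [0.597, 0.3275], [0.5859, 0.2509], [0.5589, 0.2538]] c [0.5779 0.2906]
140 200.828125 [[0.6675, 0.3177], [0.6974, 0.3146], [0.6851, 0.2345], [0.6553, 0.2379]] c [0.6763 0.2762]
140 207.8203125 [[0.569, 0.3323], [0.5995, 0.3292], [0.5875, 0.2497], [0.5571, 0.253]] c [0.5783 0.2911]
```

```bash
python3 - <<'E'
from h import *
go([.544,.298,.1322],1.42)
E
```

```text
pos [0.46   0.2833 0.132 ] yaw 1.4563 d [ 0.0242  0.0817 -0.0024] turn [np.float64(0.0363)] tilt [-0.0247  0.0057 -0.    ] q6 -1.12 t 27.05 w 0.0335 F [-0.5  0.2 -1.9]
```

Emit:
{"method": "jog_arm", "body": {
  "increments": [
    [[0,0,0,-0.025,0.006,0.036,0.02],[0.012,0.03,0,0,0,0,0.02],[0.012,0.03,0,0,0,0,0.02],[0.002,0.022,0,0,0,0,0.02],[0,0,0,0,0,0,0.02]]
  ]
}}

```text
time_s: 27.55
eef_pos: [0.541, 0.2909, 0.1245]
tcp_rot: [0.76, 0.65, -0.007, -0.001]
contact_force: [-0.2, 0.4, -2.0]
gripper_width: 0.0336
```

```bash
python3 - <<'E'
from h import *
go([.544,.298,.05],1.42)
E
```

```text
pos [0.541  0.2909 0.1245] yaw 1.416 d [0.0081 0.0027 0.0744] turn [np.float64(-0.004)] tilt [-0.0109  0.0085 -0.    ] q6 -1.105 t 27.55 w 0.0336 F [-0.2  0.4 -2. ]
```

Emit:
{"method": "jog_arm", "body": {
  "increments": [
    [[0.007,0.002,0,-0.011,0.0085,-0.004,0.02],[0,0,0.02,0,0,0,0.02],[0,0,0.02,0,0,0,0.02],[0,0,0.02,0,0,0,0.02],[0,0,0.01,0,0,0,0.02],[0,0,0,0,0,0,0.02]]
  ]
}}

```text
time_s: 28.15
eef_pos: [0.5387, 0.2956, 0.0505]
tcp_rot: [0.759, 0.651, -0.001, -0.001]
contact_force: [-0.8, -0.5, -0.7]
gripper_width: 0.034
```

```bash
python3 - <<'E'
from h import *
go([.544,.298,.007],1.42)
E
```

```text
pos [0.5387 0.2956 0.0505] yaw 1.418 d [0.0032 0.005  0.0435] turn [np.float64(-0.002)] tilt [-0.003   0.0005  0.    ] q6 -1.101 t 28.15 w 0.034 F [-0.8 -0.5 -0.7]
```

Emit:
{"method": "jog_arm", "body": {
  "increments": [
    [[0.003,0.003,0.015,-0.003,0,-0.002,0.02],[0,0,0.015,0,0,0,0.02],[0,0,0.005,0,0,0,0.02],[0,0,0.002,0,0,0,0.02]]
  ]
}}

```text
time_s: 28.55
eef_pos: [0.5431, 0.2989, 0.0127]
tcp_rot: [0.758, 0.652, 0.001, 0.001]
contact_force: [0.5, -0.6, -1.7]
gripper_width: 0.0337
```

```bash
python3 - <<'E'
from h import *
go([.544,.298,.007],1.42)
E
```

```text
pos [0.5431 0.2989 0.0127] yaw 1.4204 d [-0.0008  0.001   0.0057] turn [np.float64(0.0004)] tilt [ 0.0032 -0.0012 -0.    ] q6 -1.099 t 28.55 w 0.0337 F [ 0.5 -0.6 -1.7]
```

Emit:
{"method": "jog_arm", "body": {
  "increments": [
    [[-0.001,0.001,0.003,0.003,-0.001,0,0.02],[0,0,0.001,0,0,0,0.02]]
  ]
}}

```text
time_s: 28.75
eef_pos: [0.5443, 0.2978, 0.0085]
tcp_rot: [0.758, 0.652, 0.0, 0.0]
contact_force: [1.1, -0.3, -0.8]
gripper_width: 0.0335
```

Emit:
{"method": "jog_arm", "body": {
  "increments": [
    [[0,0,0.001,0,0,0,0.02],[0,0,0.001,0,0,0,0.02]]
  ]
}}

```text
time_s: 28.95
eef_pos: [0.5449, 0.2979, 0.007]
tcp_rot: [0.758, 0.652, 0.001, 0.0]
contact_force: [-0.5, 0.1, -0.7]
gripper_width: 0.0336
```

Emit:
{"method": "jog_arm", "body": {
  "increments": [
    [[0,0,0.001,0,0,0,0.02]]
  ]
}}

```text
time_s: 29.05
eef_pos: [0.5452, 0.298, 0.0063]
tcp_rot: [0.758, 0.652, 0.001, 0.0]
contact_force: [-0.3, -0.4, -1.3]
gripper_width: 0.0337
```

Emit:
{"method": "jog_arm", "body": {
  "increments": [
    [[0,0,0,0,0,0,0.06],[0,0,0,0,0,0,0.06],[0,0,-0.01,0,0,0,0.06],[0,0,-0.025,0,0,0,0.06],[0,0,-0.03,0,0,0,0.06],[0,0,0,0,0,0,0.06]]
  ]
}}

```text
time_s: 29.65
eef_pos: [0.5457, 0.2982, 0.076]
tcp_rot: [0.758, 0.652, 0.002, 0.001]
contact_force: [0.2, 0.1, 0.0]
gripper_width: 0.0603
```

Emit:
{"method": "jog_arm", "body": {
  "increments": [
    [[0,-0.02,0,0,0,0,0.06],[0,-0.035,0,0,0,0,0.06],[0,-0.04,0,0,0,0,0.06],[0,-0.03,0,0,0,0,0.06],[0,-0.018,0,0,0,0,0.06],[0,0.001,0,0,0,0,0.06]]
  ]
}}

```text
time_s: 30.25
eef_pos: [0.4013, 0.3196, 0.0755]
tcp_rot: [0.759, 0.651, 0.003, 0.001]
contact_force: [-0.4, 0.0, -0.1]
gripper_width: 0.0603
```

```bash
python3 - <<'E'
from h import *
x=np.array([np.cos(.151),-np.sin(.151)])
p=np.array([.5452,.298])-.147*x
go([*p,.006],1.42);print(p)
w=imaging.camera_model("wrist");im=imaging.read_camera("wrist")
np.save("w5.npy",w,allow_pickle=True);cv2.imwrite("pics/w5.png",im)
E
```

```text
pos [0.4013 0.3196 0.0755] yaw 1.4185 d [ 0.0001 -0.0019  0.0695] turn [np.float64(-0.0015)] tilt [ 0.0058 -0.0033  0.    ] q6 -0.967 t 30.25 w 0.0603 F [-0.4  0.  -0.1]
[0.39987269 0.32011274]
```

View pics/w5.png

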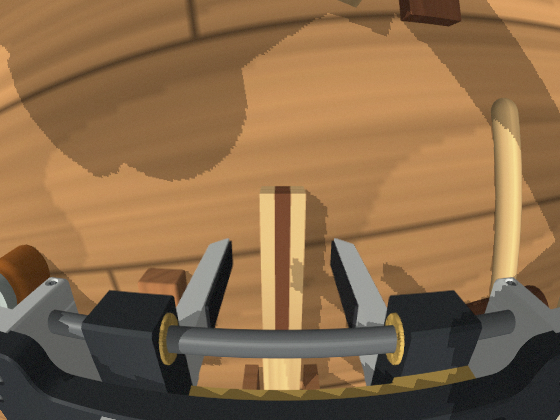

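The blank lies straight between the open fingers (thin end at (283,190)), and the rack cheeks sit evenly on both sides at (252,375) and (310,375). I'll grip the thin end and push.

Emit:
{"method": "jog_arm", "body": {
  "increments": [
    [[0,-0.001,0.02,0.006,-0.003,0,0.06],[0,0,0.025,0,0,0,0.06],[0,0,0.015,0,0,0,0.06],[0,0,0.006,0,0,0,0.06],[0,0,0,0,0,0,0.06]]
  ]
}}

```text
time_s: 30.8
eef_pos: [0.4098, 0.3201, 0.0094]
tcp_rot: [0.76, 0.65, 0.004, 0.001]
contact_force: [-0.3, 0.3, -0.8]
gripper_width: 0.0602
```

```bash
python3 - <<'E'
from h import *
go([.4,.32,.006],1.42)
E
```

```text
pos [0.4098 0.3201 0.0094] yaw 1.4148 d [-0.0016 -0.0097  0.0034] turn [np.float64(-0.0052)] tilt [ 0.0074 -0.0043 -0.    ] q6 -0.969 t 30.8 w 0.0602 F [-0.3  0.3 -0.8]
```

Emit:
{"method": "jog_arm", "body": {
  "increments": [
    [[-0.001,-0.002,0.002,0.007,-0.004,-0.005,0.06],[0,0,0,0,0,0,0.02],[0,0,0,0,0,0,0.02],[0,0,0,0,0,0,0.02],[0,0,0,0,0,0,0.02]]
  ],
  "squeeze": 35
}}

```text
time_s: 31.3
eef_pos: [0.4107, 0.3202, 0.0101]
tcp_rot: [0.759, 0.652, 0.003, 0.001]
contact_force: [0.1, -0.4, -0.5]
gripper_width: 0.0335
```

```bash
python3 - <<'E'
from h import *
go([.4,.32,.006],1.42)
E
```

```text
pos [0.4107 0.3202 0.0101] yaw 1.4194 d [-0.0018 -0.0106  0.0041] turn [np.float64(-0.0006)] tilt [ 0.0043 -0.0029  0.    ] q6 -0.975 t 31.3 w 0.0335 F [ 0.1 -0.4 -0.5]
```

Emit:
{"method": "jog_arm", "body": {
  "increments": [
    [[-0.0005,0.01,0,0.004,-0.002,0,0.02],[-0.0005,0.015,0,0,0,0,0.02],[-0.0005,0.015,0,0,0,0,0.02],[0,0.015,0,0,0,0,0.02]]
  ]
}}

```text
time_s: 31.7
eef_pos: [0.4669, 0.3102, 0.0104]
tcp_rot: [0.758, 0.652, 0.0, -0.0]
contact_force: [0.2, -0.4, -0.1]
gripper_width: 0.0334
```

```bash
python3 - <<'E'
from h import *
p=np.array([.583,.292])+(-.1743+.121)*np.array([np.cos(.151),-np.sin(.151)])
go([*p,.009],1.42)
E
```

```text
pos [0.4669 0.3102 0.0104] yaw 1.4215 d [-0.0006  0.0642  0.0014] turn [np.float64(0.0015)] tilt [-0.0005 -0.0008  0.    ] q6 -1.039 t 31.7 w 0.0334 F [ 0.2 -0.4 -0.1]
```

Emit:
{"method": "jog_arm", "body": {
  "increments": [
    [[-0.0005,0.015,0.001,0,0,0,0.02],[0,0.015,0,0,0,0,0.02],[0,0.015,0,0,0,0,0.02],[0,0.006,0,0,0,0,0.02]]
  ]
}}

```text
time_s: 32.1
eef_pos: [0.5244, 0.3007, 0.0104]
tcp_rot: [0.759, 0.651, 0.0, -0.001]
contact_force: [-0.8, 0.7, -0.3]
gripper_width: 0.0338
```

Emit:
{"method": "jog_arm", "body": {
  "increments": [
    [[0,0.003,0,0,0,0,0.02],[0,0.003,0,0,0,0,0.02]]
  ]
}}

```text
time_s: 32.3
eef_pos: [0.5264, 0.2999, 0.0099]
tcp_rot: [0.76, 0.65, -0.005, -0.006]
contact_force: [-14.1, 3.3, 12.8]
gripper_width: 0.0334
```

Emit:
{"method": "jog_arm", "body": {
  "increments": [
    [[0,0.003,0,0,0,0,0.02],[0,0.003,0,0,0,0,0.02]]
  ]
}}

```text
time_s: 32.5
eef_pos: [0.5266, 0.2999, 0.0098]
tcp_rot: [0.76, 0.65, -0.011, -0.011]
contact_force: [-12.3, 0.9, 10.6]
gripper_width: 0.0334
```

```bash
python3 - <<'E'
from h import *
p=np.array([.583,.292])+(-.1743+.121)*np.array([np.cos(.151),-np.sin(.151)])
go([*p,.009],1.42)
E
```

```text
pos [0.5266 0.2999 0.0098] yaw 1.4149 d [0.0007 0.0037 0.0006] turn [np.float64(-0.0051)] tilt [-0.0309  0.0021  0.    ] q6 -1.098 t 32.5 w 0.0334 F [-12.3   0.9  10.6]
```

Contact came after about 117 mm of travel, against the 118 mm expected, so the blank is home. Release and lift.

Emit:
{"method": "jog_arm", "body": {
  "increments": [
    [[0,0,0,0,0,0,0.06],[0,0,0,0,0,0,0.06],[0,0,0,-0.02,0,0,0.06],[0,-0.002,-0.015,-0.01,0,0,0.06],[0,-0.002,-0.03,0,0,0,0.06],[0,-0.005,-0.04,0,0,0,0.06],[0,-0.04,-0.02,0,0,0,0.06],[0,-0.04,-0.02,0,0,0,0.06]]
  ]
}}

```text
time_s: 33.3
eef_pos: [0.4383, 0.3119, 0.1346]
tcp_rot: [0.762, 0.648, -0.002, 0.002]
contact_force: [-0.3, 0.9, 0.6]
gripper_width: 0.0601
```

Emit:
{"method": "jog_arm", "body": {
  "increments": [
    [[0,-0.03,-0.02,0,0,0,0.06],[0,0,0,0,0,0,0.06],[0,0,0,0,0,0,0.06]]
  ]
}}

```text
time_s: 33.6
eef_pos: [0.4062, 0.3181, 0.1583]
tcp_rot: [0.761, 0.649, 0.002, 0.004]
contact_force: [-0.0, 0.7, 0.2]
gripper_width: 0.0601
```

```bash
python3 - <<'E'
from h import *
im=imaging.read_camera("scene");cv2.imwrite("pics/s3.png",im)
c=cv2.resize(im[195:375,150:400],None,fx=3,fy=3,interpolation=cv2.INTER_CUBIC);cv2.imwrite("pics/s3c.png",c)
go([.5,.3,.1])
E
```

```text
pos [0.4065 0.3181 0.1582] yaw 1.4125 d [-0.003   0.0947  0.059 ] turn [] tilt [0.0083 0.0014 0.    ] q6 -0.963 t 33.65 w 0.0599 F [1.  0.1 0.2]
```

View pics/s3c.png

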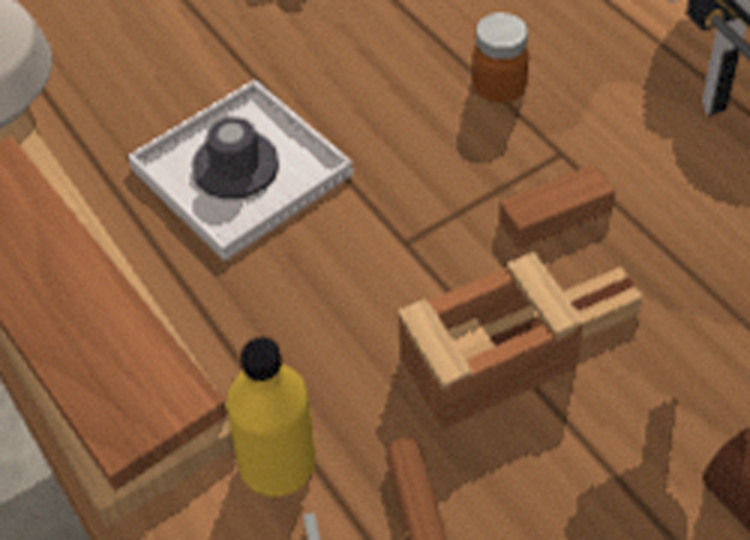

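The blank lies flat in the rack with its heel under the far batten and its thin end out of the mouth, at about (632,281). The cap is upright in the tray, and the jar and caul are in place. One numeric check of how far it sticks out, then hand in.

```bash
python3 - <<'E'
from h import *
m=imaging.camera_model("scene")
h=onz(m,150+632/3,195+281/3,.024);x=np.array([np.cos(.151),-np.sin(.151)])
b=onz(m,150+570/3,195+332/3,.06)
rel=(h[:2]-np.array([.5836-.0128,.2912+.002]))
print(h.round(4),'ahead of mouth',(rel@x).round(4),'lateral',(rel@[-x[1],x[0]]).round(4))
E
```

```text
[0.4927 0.3048 0.024 ] ahead of mouth -0.079 lateral -0.0003
```

```bash
python3 -c "
from bench import ticket;print(ticket.sign_off())"
```

```text
the job is handed in; nothing more can be done
None
```

The job is done and handed in at about 33.7 s of the 72 s allowed; `sign_off` gave no verdict.

- **Cap:** I unscrewed it in two strokes, about 1.58 turns of the tool in all. It lifted off with only about 2 N, its own weight. It was let go upright in the tray, and the pictures show it near the middle.
- **Blank:** I lifted it straight out by the heel and laid it flat at the rack mouth. I then gripped it by the thin end and pushed it in until it met the back stop. Contact came after about 117 mm, where I had expected 118 mm, with about 14 N of push.
- **Last checks:** In the final picture the thin end sticks out about 79 mm, where 75 mm is fully home. That puts the heel about 4 mm from the stop, near the limit of the measurement and well inside the 15 mm allowed. It is less than 1 mm off the middle line. The gripper was open and clear of everything.
- **Bystanders:** The jar and caul stand where they were in the final crop. I did not view the sanding block, plane and mallet again at the end, but no unexpected contact was felt.
- **Disagreement:** My first hand-picked heading for the rack (-0.11 rad) did not match the batten measurement (-0.15 rad from both cameras). I used the second, and the blank went in without catching.

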